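# Lay the mould insert down against its stop bar

## Robot

A 6-joint arm with a two-finger parallel gripper is mounted at the origin on the work surface. World frame = base frame: x ahead of the robot, y to its left, z up, the work surface at z = 0. Lengths are in m, angles in rad, forces in N, time in s.
With the tool pointing down it reaches from about 0.325 to 0.85 m from the base axis. Payload 4.4 kg.
Tool frame: the origin (TCP) lies on the front face of the gripper's body, between the roots of the fingers; the fingertips stand 97 mm ahead of it and the grasp point (between the pads) lies 78 mm ahead of it; z points along the fingers, y is the line along which they close (so a half turn about z gives the same grasp; the last joint's range is limited). The gripper opens to 94 mm and grips with 3 to 60 N. Pads are 16 mm wide; open, the fingers measure 119 mm over their backs; the gripper's body (75 mm by 177 mm) begins 78 mm behind the grasp point.
Start: joints at [1.181, 0.207, 1.542, -0, 1.393, -0.15], TCP at [0.137, 0.559, 0.303] pointing down, gripper open.
Joint ranges: [-2.73, 2.73], [-0.86, 2.22], [0.23, 2.46], [-1.11, 4.25], [0.08, 2.63], [-2.82, 2.82]. Speed limits (rad/s): [2.79, 2.79, 3.14, 3.14, 3.14, 3.14].

## Interface

Orientations are given as a unit quaternion [w, x, y, z].
In Python, from cell import sense, grab_frame, camera_info, finish_job gives the robot as it stands.
- The arm moves only by the shell command python3 -m creep 'ROWS' [FORCE]. ROWS is JSON, a list of rows, each a list of 3 entries, a list of its own where there are three numbers: the turn, a rotation vector about the world's x, y, z in rad, then the shift along the world's x, y, z in m, then the closure in counts, from 0 (fully open) to 255 (shut). A call has 1 to 12 rows; each row shifts and turns the commanded pose from where the row before left it; what a row does not reach is not made up. A row lasts 1/10 s, in which the tool goes at most 50 mm and 8.59 degrees, less where a joint would pass 70% of its speed; a pose out of reach is approached as far as the arm can. A call with a gripper value outside its range is refused whole. The fingers move at their own pace and stop on an object; FORCE is the grip in N (left out, the last holds). Time passes only in rows, so rows that do not move let the fingers close. It gives the time, the measured TCP pose, the force, the opening and the grip force at its end, in the units of the state.
- sense(): the state, without advancing time (a new reading comes with each control period).
- grab_frame(name): name is "scene" or "side" or "wrist"; returns the picture (384x512x3 uint8, red, green, blue); there is no depth.
- camera_info(name): a dict with "vfov" (degrees; the focal length in pixels is half the picture's height over the tangent of half this angle, whatever the lens; pixels are square), "cx", "cy" (the principal point, pixels), "R" (3x3) and "t" (3): a world point X has camera coordinates R X + t. Camera axes: x right, y down, z forward; pixel columns grow to the right and rows downward; lengths in m; the calibration is good to about 2 mm. A picture is of the moment at which its call begins: read the wrist's pose just before it. camera_info takes no time and is no camera call; for the wrist camera it gives the pose at the moment of the call.
- finish_job(): hands the job in; it is judged then, once.
The state is a dict: "t": time; "qpos": joint angles; "qvel": joint speeds; "effort": joint torques, N m; "tcp_pos": TCP position; "eef_rot": TCP orientation; "wrist_force": force on the tool from outside, world axes, zero at the start; "moment": the same for the moment, N m; "width": finger opening in m; "grasp_force": force on a finger pad.
Only numpy, scipy, OpenCV 4.12 (cv2) and the standard library are available. Lean on these libraries where they do the work, as an engineer would, in place of code of your own. Each camera call takes 0.05 s, during which the arm holds its last target. There are 200 camera calls.

## Task

Push the standing aluminium mould insert over onto its plain back, so that it lies flat on the green board with its blue pocket facing up, then push it along the board until the end that was on top is flush against the dark stop bar, with the whole end on the bar. Only push it, with the fingers: do not pick it up or carry it. Leave all the other things where they are.

Things in the scene. Friction and masses are not known exactly. Their poses are not given: they have to be found in the camera images.
- insert: Loose aluminium mould insert, 0.3 to 0.6 kg: 36 mm thick (its x), 60 wide (y), 90 long (z), standing on its 36 x 60 mm end on the board. Origin: centre of that end; z axis up to the other end; x axis out of the pocketed face (18 mm from the origin), which looks away from the stop bar within 13 degrees. The other large face is the plain back with four dark screw holes.
- insert_rim (a point): Middle of the top rim of the pocketed face, 82 mm above the board, where to push: the insert tips about its back's lower edge, passes its balance at 22 degrees and falls onto its back by itself. The pocket is 38 x 60 mm, 8 mm deep, with blue floor and a low steel boss; its rim is 15 mm wide at the ends, 11 at the sides.
- insert_lead (a point): Centre of the insert's leading end (top while standing, 90 mm from its origin along z), to finish against the bar. Once it lies, 35 to 80 mm are left to the bar; its origin is then 18 mm above the board, in the middle of the trailing end. Pushed there it slides with a few newtons of friction; askew, its corner can bind on the bar: push square or on the lagging side.
- board: Fixed green locating board, 280 mm (its x) by 270 mm (its y), 14 mm thick, lying on the table; origin at the centre of its underside. Its x axis points to the stop bar.
- bar_face (a point): Middle of the near face of the stop bar, a dark steel bar 170 mm long (along the board's y), 22 mm thick, 26 mm high, fixed on the board near its +x end. The face is upright, at board x = 100 mm and looks to the board's -x; this point is 18 mm above the board's top (half the thickness of the lying insert). Axes as the board's.
- guide_pin: Steel guide pin, loose, standing on the board near one of its y edges: foot 30 mm in diameter, shank 22 mm, 56 mm high; origin at the centre of its foot. Leave alone.
- bush: Brass bush, loose, standing on the board near its other y edge: 32 mm in diameter, 30 mm high, with a 19 mm bore; origin at the centre of its underside. Leave alone.
- strap_clamp: Dark steel strap clamp with a nut and stud, loose on the table beside the board, 100 x 36 mm, 72 mm high; origin at the centre of its underside. Leave alone.
- hammer: Hammer lying loose on the table beside the board; its x along the handle. Leave alone.
- screwdriver: Screwdriver lying loose on the table beside the board; its x along the shaft. Leave alone.
- jar: Amber glass jar with a black cap, loose on the table beside the board, 64 mm in diameter, 85 mm high; origin at the centre of its underside. Leave alone.
Things that resemble listed ones, but are neither listed nor needed, are in the scene too. Leave any yellow look-alike of the insert alone.

How it is judged:
On the way, in this order (a step that is already met when the one before it is completed fails the run):
1. the insert lies on its back, blue pocket up (angle between insert's own x axis and vertical below 0.08 rad), for 0.2 s.
2. the lying insert is flush against the stop bar (angle between insert's own x axis and vertical below 0.06 rad and x of insert_lead in the frame of bar_face above -0.003 m and y of insert_lead in the frame of bar_face between -0.055 and 0.055 m and angle between the z axis of insert and the x axis of board, either way round below 0.05 rad), for 0.2 s.
At the end, for the whole second after the job is handed in: The insert lies on its back on the board, pocket up within 0.06 rad, its origin 27 to 37 mm above the table (32 when flat), its leading end within 3 mm of the bar's face and square to it within 0.05 rad, its centre within 55 mm of the bar's middle along the bar; at rest (all of step 2 and height (world z) of insert between 0.027 and 0.037 m and linear speed of insert below 0.01 m/s); the robot touches nothing.
It fails at once if the insert is lifted: the middle of its foot end comes more than 42 mm above the table (14 at the start, at most 32 while it tips over) (height (world z) of insert above 0.042 m).
It fails at once if another thing is moved more than 20 mm or knocked over (distance of any of guide_pin, bush, strap_clamp, hammer, screwdriver, jar from where it was at the start of the episode above 0.02 m or angle between any of guide_pin, bush, strap_clamp, jar's own z axis and vertical above 0.5 rad).
It also fails if it takes over 48 s, if anything falls off the work surface, if the arm or the gripper's body presses on something with over 40 N, if the wrist force passes 120 N, or if a joint passes its speed limit or range.

## Working session

There is one attempt and no reset: what is moved stays moved. The work goes in short steps, Python scripts to look and compute and a shell command to move; the robot and the scene stay as the last step left them, time stands still between calls to the robot, and variables do not carry over. Pictures are saved under pics/ and viewed, at most 10 in all, crops included, and the job is handed in when it is done.

```bash
ls; mkdir -p pics; python3 - <<'E'
from cell import *
import cv2,numpy as np
for n in("scene","side"):
    f=grab_frame(n); cv2.imwrite(f"pics/{n}0.png",cv2.resize(f[:,:,::-1],(800,600),interpolation=cv2.INTER_CUBIC)); cv2.imwrite(f"{n}.png",f[:,:,::-1]);print(n,camera_info(n))
s=sense();print(s)
E
```

```text
pics
scene {'vfov': 52.23135475896219, 'cx': 251.48645142318705, 'cy': 196.7632164419442, 'R': array([[ 0.50543104,  0.86269968,  0.01699179],
       [ 0.50563145, -0.28016313, -0.81599354],
       [-0.69919689,  0.42102005, -0.57781123]]), 't': array([-0.28614968, -0.18856181,  1.54694809])}
side {'vfov': 45.16273860681147, 'cx': 248.14601246015263, 'cy': 185.13960112285883, 'R': array([[-0.99646881, -0.08073632, -0.02305535],
       [-0.02090351,  0.50448566, -0.863167  ],
       [ 0.08132002, -0.85963706, -0.5043919 ]]), 't': array([0.52656858, 0.07046153, 1.7728213 ])}
{'t': 0.1, 'qpos': array([ 1.18052281e+00,  2.07311293e-01,  1.54276397e+00,  1.28379075e-05,
        1.39348311e+00, -1.50499545e-01]), 'qvel': array([-0.00192674, -0.00157485, -0.00237508, -0.00113841, -0.0008911 ,
        0.00095118]), 'effort': array([-4.13147636e-04, -3.71861744e+01, -2.82294774e+01,  7.00914091e-02,
        3.11217760e-02, -6.69231190e-05]), 'tcp_pos': array([0.13636368, 0.55806996, 0.30164241]), 'eef_rot': array([-2.68613680e-04,  1.19601080e-01,  9.92821543e-01, -9.45463897e-04]), 'wrist_force': array([-0.79649145, -0.3407186 , -1.31662632]), 'moment': array([-0.04420603, -0.00735808,  0.04692749]), 'grasp_force': 0.0, 'width': 0.09385280939173227}
```

View pics/scene0.png

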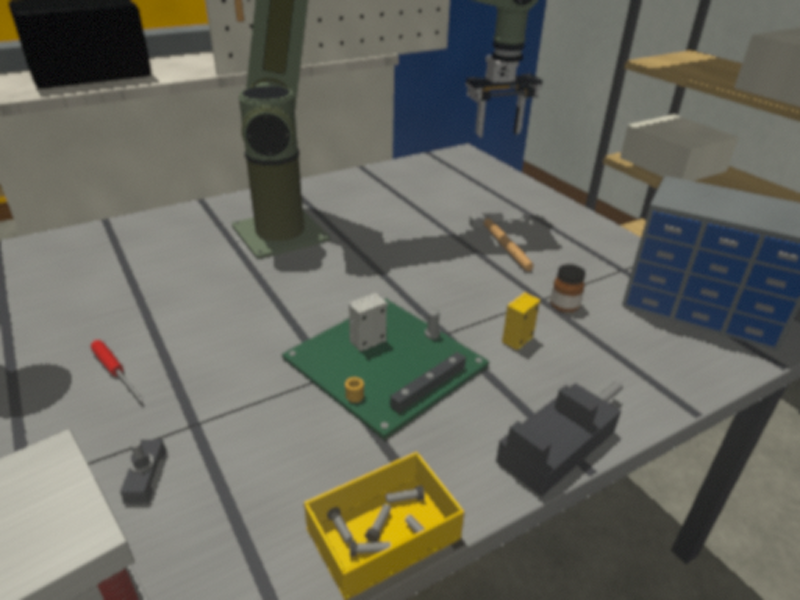

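View pics/side0.png

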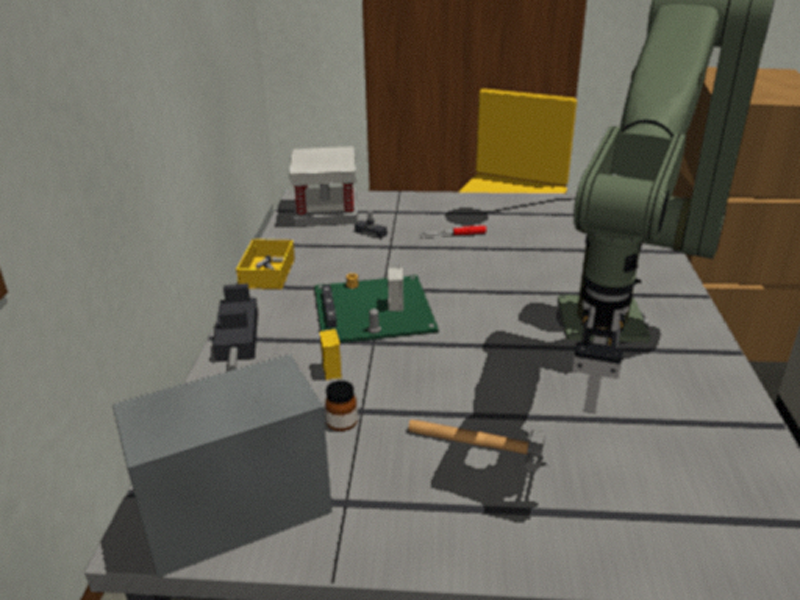

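In the scene view, the grey insert stands at (368,322) with four dark holes facing the bar at (428,382). The yellow one at (520,322) is the look-alike, standing off the board. The pin is at (432,325) and the bush at (354,388). The grey one fits, because it is aluminium and on the board. Next I'll measure the board and confirm the insert in a crop.

```bash
cat > h.py <<'E'
import cv2,numpy as np
from cell import *
def ray(n,uv,z,ci=None):
    c=ci or camera_info(n);f=192/np.tan(np.radians(c["vfov"]/2))
    uv=np.atleast_2d(np.array(uv,float));d=np.c_[(uv[:,0]-c["cx"])/f,(uv[:,1]-c["cy"])/f,np.ones(len(uv))]@c["R"]
    o=-c["R"].T@c["t"];return (o+d*((z-o[2])/d[:,2])[:,None])
def proj(n,X,ci=None):
    c=ci or camera_info(n);f=192/np.tan(np.radians(c["vfov"]/2));p=np.atleast_2d(X)@c["R"].T+c["t"]
    return np.c_[p[:,0]/p[:,2]*f+c["cx"],p[:,1]/p[:,2]*f+c["cy"]]
def green(im):
    h=cv2.cvtColor(im,cv2.COLOR_BGR2HSV);m=cv2.inRange(h,(60,90,30),(90,255,255))
    cs,_=cv2.findContours(m,cv2.RETR_EXTERNAL,cv2.CHAIN_APPROX_NONE);return max(cs,key=cv2.contourArea)[:,0]
E
python3 - <<'E'
from h import *
for n in("scene","side"):
    im=cv2.imread(n+".png");g=cv2.convexHull(green(im))[:,0]
    P=ray(n,g,0.014)[:,:2]
    r=cv2.minAreaRect((P*1000).astype(np.float32));print(n,r,cv2.boxPoints(r).round())
im=cv2.imread("scene.png")
a=cv2.resize(im[185:285,175:320],None,fx=5.5,fy=5.5,interpolation=cv2.INTER_CUBIC);cv2.imwrite("pics/c1.png",a)
E
```

```text
scene ((570.3626098632812, -19.551284790039062), (272.8028564453125, 263.87933349609375), 13.516325950622559) [[ 407.   77.]
 [ 469. -180.]
 [ 734. -116.]
 [ 672.  141.]]
side ((548.0210571289062, -7.972747802734375), (236.19578552246094, 277.8561096191406), 13.307783126831055) [[ 401.  100.]
 [ 465. -170.]
 [ 695. -116.]
 [ 631.  154.]]
```

View pics/c1.png

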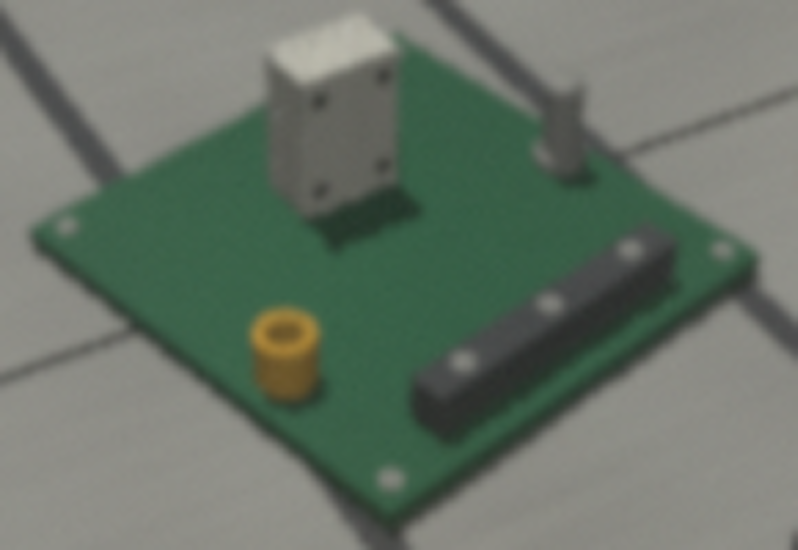

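The crop confirms the grey insert, standing with its holed back toward the bar; its top-face corners are at about (268,58), (303,87), (397,48) and (362,15). The bar's near top edge runs from (415,380) to (650,228). Next I'll convert these to positions.

```bash
python3 - <<'E'
from h import *
q=lambda l:np.array(l)/5.5+[175,185]-0.4
def show(s,P):print(s,(P[:,:2]*1000).round().tolist(),"mean",(P[:,:2].mean(0)*1000).round())
def ang(a,b):return np.degrees(np.arctan2(*(b-a)[1::-1]))
T=ray("scene",q([(268,58),(303,87),(397,48),(362,15)]),.104);show("top",T);print(ang(T[0],T[1]),ang(T[1],T[2])-90,ang(T[3],T[2]),ang(T[0],T[3])-90)
B=ray("scene",q([(305,217),(400,182)]),.014);show("bot",B);print(ang(*B)-90)
b=ray("scene",q([(415,380),(650,228)]),.040);show("bar",b);print(ang(*b)-90)
show("bush",ray("scene",q([(286,332)]),.044));show("pin",ray("scene",q([(568,80)]),.070));
show("bushb",ray("scene",q([(287,388)]),.014));show("pinb",ray("scene",q([(562,170)]),.014));
E
```

```text
top [[500.0, -56.0], [532.0, -52.0], [525.0, 6.0], [489.0, 5.0]] mean [512. -24.]
7.032030875217548 6.752462931940087 1.6152249247594455 10.367088533692538
bot [[526.0, -50.0], [525.0, 9.0]] mean [526. -20.]
1.3266323312666657
bar [[687.0, -76.0], [649.0, 86.0]] mean [668.   5.]
13.136807196787672
bush [[631.0, -115.0]] mean [ 631. -115.]
pin [[553.0, 97.0]] mean [553.  97.]
bushb [[638.0, -118.0]] mean [ 638. -118.]
pinb [[559.0, 93.0]] mean [559.  93.]
```

```bash
python3 -m creep '[[[0,0,0.024],[0.021,-0.042,0],184],[[0,0,0.024],[0.021,-0.042,0],184],[[0,0,0.024],[0.021,-0.042,0],184],[[0,0,0.024],[0.021,-0.042,0],184],[[0,0,0.024],[0.021,-0.042,0],184],[[0,0,0.024],[0.021,-0.042,0],184],[[0,0,0.024],[0.021,-0.042,0],184],[[0,0,0.024],[0.021,-0.042,0],184],[[0,0,0.024],[0.021,-0.042,0],184],[[0,0,0.024],[0.021,-0.042,0],184],[[0,0,0.024],[0.021,-0.042,0],184],[[0,0,0.024],[0.021,-0.042,0],184]]'
python3 -m creep '[[[0,0,0.024],[0.021,-0.042,0],184],[[0,0,0.024],[0.021,-0.042,0],184],[[0,0,0],[0,0,0],184],[[0,0,0],[0,0,0],184]]'
python3 - <<'E'
from h import *
ci=camera_info("wrist");f=grab_frame("wrist")[:,:,::-1];cv2.imwrite("wrist.png",f);cv2.imwrite("pics/w1.png",cv2.resize(f,(800,600)))
np.save("ci.npy",ci);print(ci)
E
```

```text
t: 1.3
tcp_pos: [0.3888, 0.0527, 0.3025]
eef_rot: [0.0, -0.024, 1.0, 0.0]
wrist_force: [1.0, 1.1, 0.1]
width: 0.0265
grasp_force: 0.0
t: 1.7
tcp_pos: [0.4303, -0.0301, 0.302]
eef_rot: [-0.001, -0.047, 0.999, 0.001]
wrist_force: [-0.5, 0.1, 1.0]
width: 0.0263
grasp_force: 0.0
{'vfov': 59.292905992251626, 'cx': 253.7676926772058, 'cy': 186.25851601033358, 'R': array([[-0.09364713,  0.99560393,  0.00173999],
       [ 0.95334922,  0.0891686 ,  0.28839941],
       [ 0.28697644,  0.02866659, -0.95750862]]), 't': array([ 0.07159542, -0.43711313,  0.27113645])}
```

View pics/w1.png

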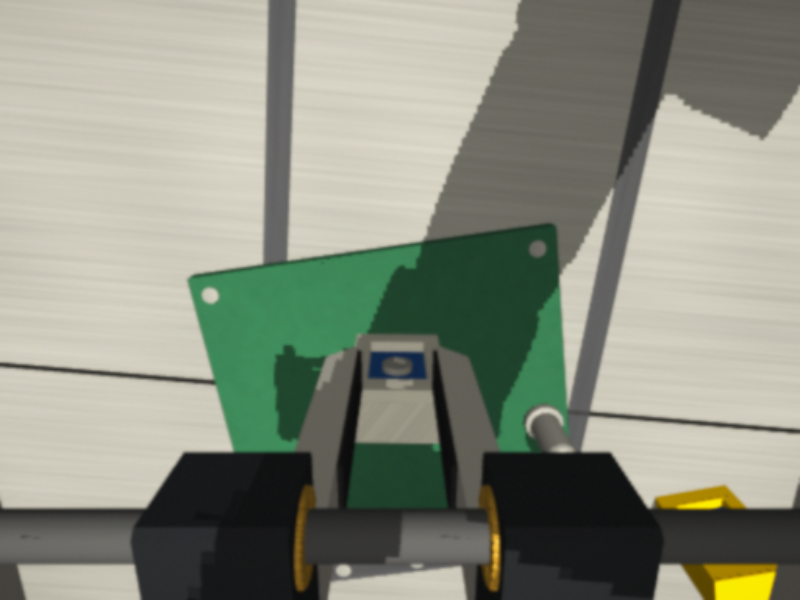

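```bash
python3 - <<'E'
from h import *
ci=np.load("ci.npy",allow_pickle=True).item();s=.64
print("cam",-ci["R"].T@ci["t"])
im=cv2.imread("wrist.png");cv2.imwrite("pics/w2.png",cv2.resize(im[205:295,195:315],None,fx=6.5,fy=6.5,interpolation=cv2.INTER_CUBIC))
print("base",ray("",[(358*s,335*s),(438*s,335*s)],.014,ci))
print("topn",ray("",[(361*s,389*s),(434*s,388*s)],.104,ci))
print("topf",ray("",[(354*s,443*s),(438*s,443*s)],.104,ci))
print("pin",ray("",[(543*s,418*s)],.014,ci))
print("boardcorners",ray("",[(190*s,278*s),(554*s,225*s)],.014,ci))
E
```

```text
cam [ 0.3456164  -0.04007648  0.38555408]
base [[ 0.49420494 -0.05465789  0.014     ]
 [ 0.48858868  0.00549388  0.014     ]]
topn [[ 0.49214649 -0.04687724  0.104     ]
 [ 0.48749583 -0.00399845  0.104     ]]
topf [[ 0.52893895 -0.0484226   0.104     ]
 [ 0.52419069  0.00267383  0.104     ]]
pin [[0.55099458 0.09674655 0.014     ]]
boardcorners [[ 0.46112627 -0.18002879  0.014     ]
 [ 0.39783438  0.07776128  0.014     ]]
```

View pics/w2.png

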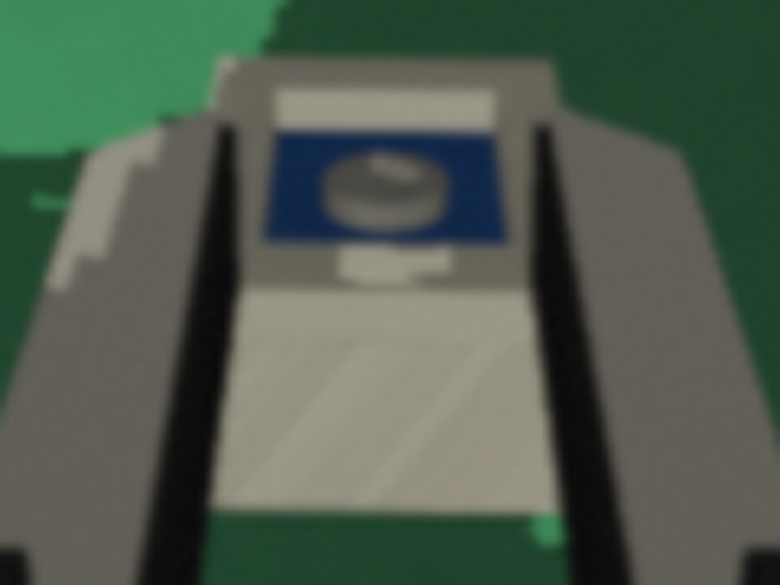

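The tool is aligned: the insert's yaw is about 5.2°, with the mid pocket face at (0.491,-0.025). The crop shows the blue pocket with its boss looking back at the robot, and the top-face edges at rows 290 and 510. I'll descend behind the rim and approach.

```bash
python3 -m creep '[[[0,0,0],[0,0.001,-0.027],184],[[0,0,0],[0,0,-0.027],184],[[0,0,0],[0,0,-0.027],184],[[0,0,0],[0,0,-0.026],184],[[0,0,0],[0.013,0.001,0],184],[[0,0,0],[0.013,0.001,0],184],[[0,0,0],[0.013,0.001,0],184],[[0,0,0],[0,0,0],184],[[0,0,0],[0,0,0],184]]'
python3 -m creep '[[[0,0,0],[0.006,0.0005,0],184],[[0,0,0],[0.006,0.0005,0],184],[[0,0,0],[0.006,0.0005,0],184],[[0,0,0],[0.006,0.0005,0],184],[[0,0,0],[0.006,0.0005,0],184],[[0,0,0],[0.006,0.0005,0],184],[[0,0,0],[0,0,0],184]]'
python3 - <<'E'
from h import *
a=grab_frame("scene")[165:285,175:335,::-1];cv2.imwrite("pics/s2.png",cv2.resize(a,None,fx=5,fy=5,interpolation=cv2.INTER_CUBIC))
E
```

```text
t: 2.65
tcp_pos: [0.4708, -0.0254, 0.1968]
eef_rot: [0.001, -0.048, 0.999, -0.0]
wrist_force: [0.8, 0.7, -1.0]
width: 0.026
grasp_force: 0.0
t: 3.35
tcp_pos: [0.5066, -0.0225, 0.1958]
eef_rot: [0.001, -0.048, 0.999, -0.0]
wrist_force: [-0.5, 0.1, -0.8]
width: 0.0262
grasp_force: 0.0
```

View pics/s2.png

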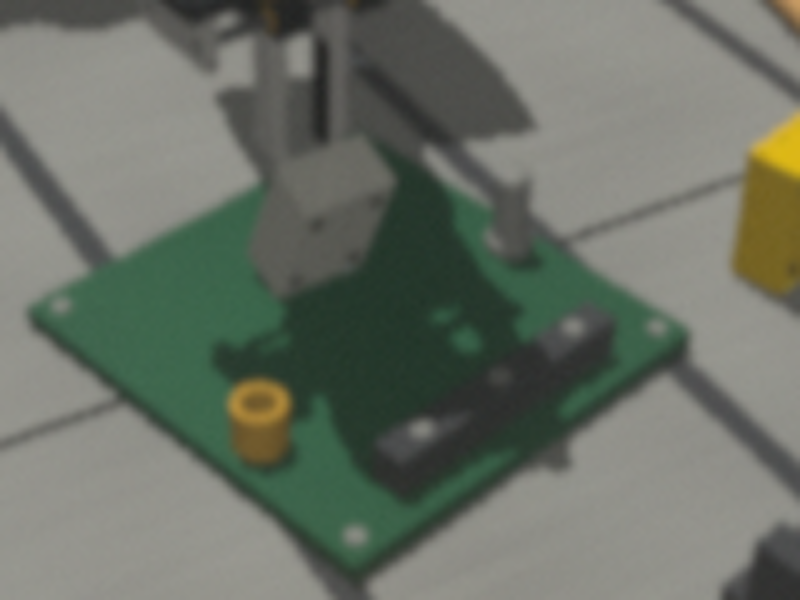

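The insert is tipping as planned, with its lower edge at (285,295) to (365,260) still in place. I'll keep pushing until it falls.

```bash
python3 -m creep '[[[0,0,0],[0.005,0.0005,0],184],[[0,0,0],[0.005,0.0005,0],184],[[0,0,0],[0.005,0.0005,0],184],[[0,0,0],[0.004,0,0],184],[[0,0,0],[0,0,0],184],[[0,0,0],[0,0,0],184],[[0,0,0],[0,0,0],184],[[0,0,0],[0,0,0],184],[[0,0,0],[0,0,0],184]]'
python3 -m creep '[[[0,0,0],[-0.025,-0.002,0],184],[[0,0,0],[-0.025,-0.002,0],184],[[0,0,0],[-0.03,-0.003,0],184],[[0,0,0],[0,0,0],184]]'
python3 - <<'E'
from h import *
a=grab_frame("scene")[:,:,::-1];cv2.imwrite("scene3.png",a);cv2.imwrite("pics/s3.png",cv2.resize(a[165:285,175:335],None,fx=5,fy=5,interpolation=cv2.INTER_CUBIC))
E
```

```text
t: 4.3
tcp_pos: [0.5244, -0.021, 0.1957]
eef_rot: [-0.0, -0.048, 0.999, 0.0]
wrist_force: [-0.2, -0.6, 0.4]
width: 0.0261
grasp_force: 0.0
t: 4.7
tcp_pos: [0.4409, -0.0275, 0.1945]
eef_rot: [-0.002, -0.048, 0.999, 0.001]
wrist_force: [-0.0, -0.5, -0.2]
width: 0.0264
grasp_force: 0.0
```

View pics/s3.png

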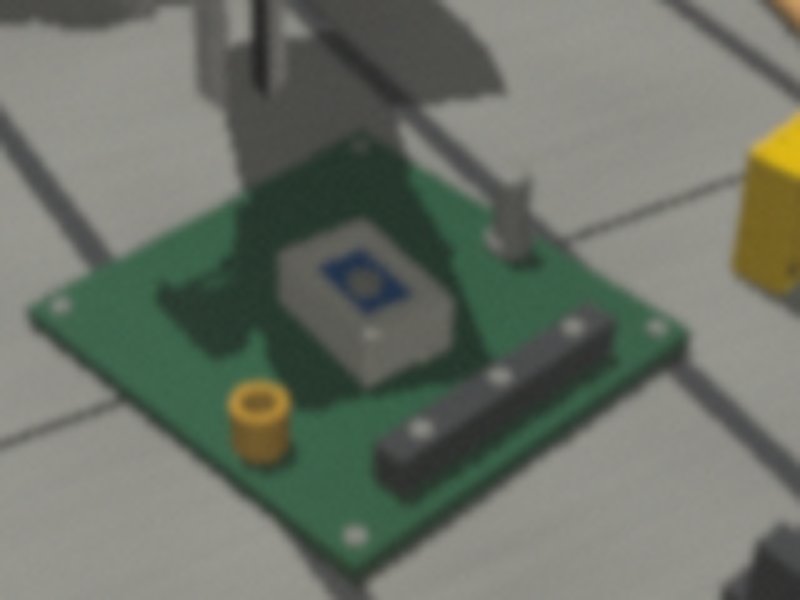

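The insert lies pocket up, with its top-face corners at (279,257), (365,219), (454,293) and (368,343).

```bash
python3 - <<'E'
from h import *
q=lambda l:np.array(l)/5+[175,165]-.4
T=ray("scene",q([(279,257),(365,219),(454,293),(368,343)]),.05)[:,:2];print((T*1000).round(1),T.mean(0))
a=lambda v:np.degrees(np.arctan2(v[1],v[0]))
print(a(T[3]-T[0]),a(T[2]-T[1]),a(T[1]-T[0])-90,a(T[2]-T[3])-90)
b=ray("scene",q([(377,441),(581,306)]),.04)[:,:2];print(b,a(b[1]-b[0])-90)
E
```

```text
[[533.8 -52.1]
 [526.4   9. ]
 [610.5  18.3]
 [624.1 -45.3]] [ 0.57368897 -0.01750974]
4.34968076548732 6.302427426118303 6.90070430409753 12.079774107126624
[[ 0.68357762 -0.07404953]
 [ 0.64512768  0.08176843]] 13.861495847268927
```

```bash
python3 -m creep '[[[0,0,0.05],[0.01,0,-0.02],184],[[0,0,0.05],[0.015,-0.002,-0.024],184],[[0,0,0.043],[0.015,-0.003,-0.024],184],[[0,0,0],[0.005,0,0],184],[[0,0,0],[0.01,0.0024,0],184],[[0,0,0],[0.01,0.0024,0],184],[[0,0,0],[0.007,0.0017,0],184],[[0,0,0],[0,0,0],184]]'
python3 -m creep '[[[0,0,0],[0.006,0.0015,0],184],[[0,0,0],[0.006,0.0015,0],184],[[0,0,0],[0.006,0.0015,0],184],[[0,0,0],[0.006,0.0015,0],184],[[0,0,0],[0.006,0.0015,0],184],[[0,0,0],[0.006,0.0015,0],184],[[0,0,0],[0,0,0],184]]'
python3 - <<'E'
from h import *
a=grab_frame("scene")[:,:,::-1];cv2.imwrite("scene4.png",a);cv2.imwrite("pics/s4.png",cv2.resize(a[195:285,205:325],None,fx=6.5,fy=6.5,interpolation=cv2.INTER_CUBIC))
E
```

```text
t: 5.55
tcp_pos: [0.5182, -0.0263, 0.1289]
eef_rot: [0.001, -0.12, 0.993, -0.0]
wrist_force: [-0.2, 0.2, -0.2]
width: 0.0263
grasp_force: 0.0
t: 6.25
tcp_pos: [0.5539, -0.0171, 0.1277]
eef_rot: [0.001, -0.119, 0.993, 0.0]
wrist_force: [0.4, 0.1, -0.5]
width: 0.0261
grasp_force: 0.0
```

View pics/s4.png

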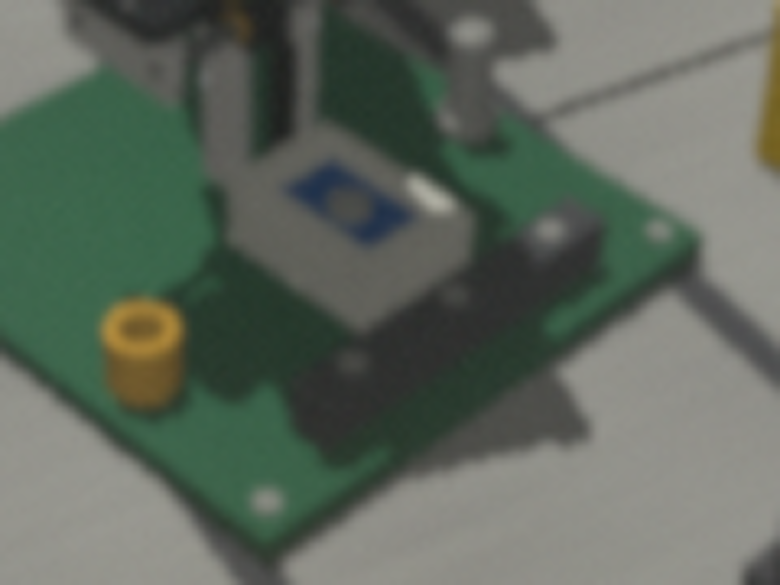

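The insert is sliding well, and its leading end is now close to the bar and almost parallel to it. I'll close the remaining ~15 mm slowly and watch the wrist force.

```bash
python3 -m creep '[[[0,0,0],[0.003,0.0007,0],184],[[0,0,0],[0.003,0.0007,0],184],[[0,0,0],[0.003,0.0007,0],184],[[0,0,0],[0.002,0.0005,0],184]]'
for i in 1 2 3; do echo; done
python3 -m creep '[[[0,0,0],[0.001,0.0002,0],184],[[0,0,0],[0.001,0.0003,0],184]]'
python3 -m creep '[[[0,0,0],[0.001,0.0002,0],184],[[0,0,0],[0.001,0.0003,0],184]]'
```

```text
t: 6.7
tcp_pos: [0.5637, -0.0148, 0.1275]
eef_rot: [-0.0, -0.119, 0.993, 0.0]
wrist_force: [-2.0, -0.6, 0.9]
width: 0.0259
grasp_force: 1.2



t: 6.9
tcp_pos: [0.5652, -0.0144, 0.1275]
eef_rot: [-0.001, -0.119, 0.993, -0.0]
wrist_force: [-5.0, -1.2, 3.2]
width: 0.0259
grasp_force: 2.4
t: 7.1
tcp_pos: [0.5656, -0.0143, 0.1275]
eef_rot: [-0.003, -0.12, 0.993, -0.0]
wrist_force: [-10.5, -3.8, 6.7]
width: 0.0262
grasp_force: 5.3
```

```bash
python3 -m creep '[[[0,0,0],[0.001,0.0002,0],184],[[0,0,0],[0.001,0.0003,0],184],[[0,0,0],[0,0,0],184],[[0,0,0],[0,0,0],184]]'
python3 -m creep '[[[0,0,0],[-0.01,-0.0024,0],184],[[0,0,0],[-0.02,-0.005,0],184],[[0,0,0],[-0.03,-0.007,0],184],[[0,0,0],[-0.02,-0.005,0.03],184],[[0,0,0],[-0.02,-0.005,0.04],184],[[0,0,0],[0,0,0.04],184],[[0,0,0],[0,0,0.04],184],[[0,0,0],[0,0,0],184]]'
python3 - <<'E'
from h import *
ci=camera_info("wrist");np.save("ci5.npy",ci)
w=grab_frame("wrist")[:,:,::-1];a=grab_frame("scene")[:,:,::-1]
cv2.imwrite("scene5.png",a);cv2.imwrite("w5.png",w)
l=cv2.resize(a[195:285,205:325],(800,600),interpolation=cv2.INTER_CUBIC);cv2.imwrite("pics/s5.png",l)
E
```

```text
t: 7.5
tcp_pos: [0.566, -0.0142, 0.1273]
eef_rot: [-0.005, -0.12, 0.993, -0.0]
wrist_force: [-13.3, -4.0, 9.6]
width: 0.0261
grasp_force: 6.7
t: 8.3
tcp_pos: [0.4737, -0.0386, 0.2848]
eef_rot: [0.008, -0.119, 0.993, -0.003]
wrist_force: [0.1, -0.9, 0.4]
width: 0.0262
grasp_force: 0.0
```

View pics/s5.png

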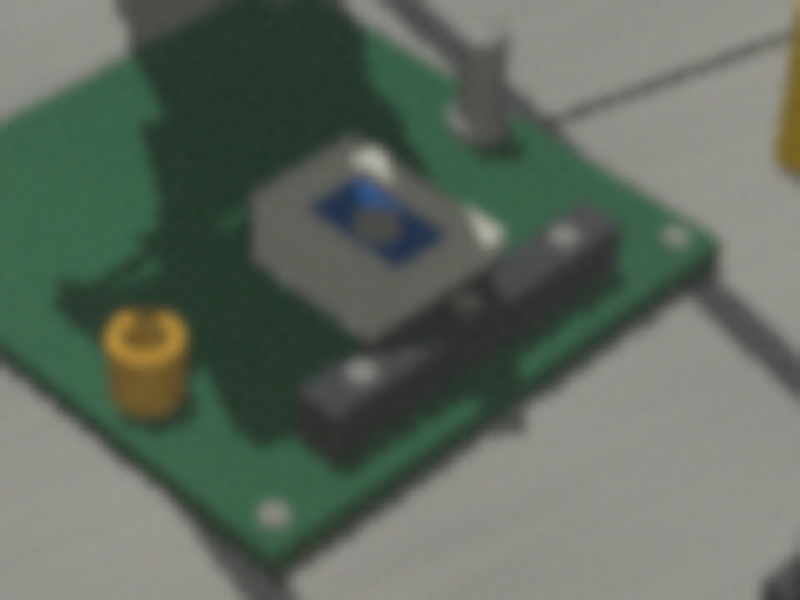

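In the picture the leading edge, (372,340) to (503,255), coincides with the bar's top line from (303,383) to (580,205). I'll check from the wrist view once.

```bash
python3 - <<'E'
from h import *
w=cv2.imread("w5.png");cv2.imwrite("pics/w5.png",cv2.resize(w[190:340,150:350],(800,600),interpolation=cv2.INTER_CUBIC))
E
```

```text
(no output)
```

View pics/w5.png

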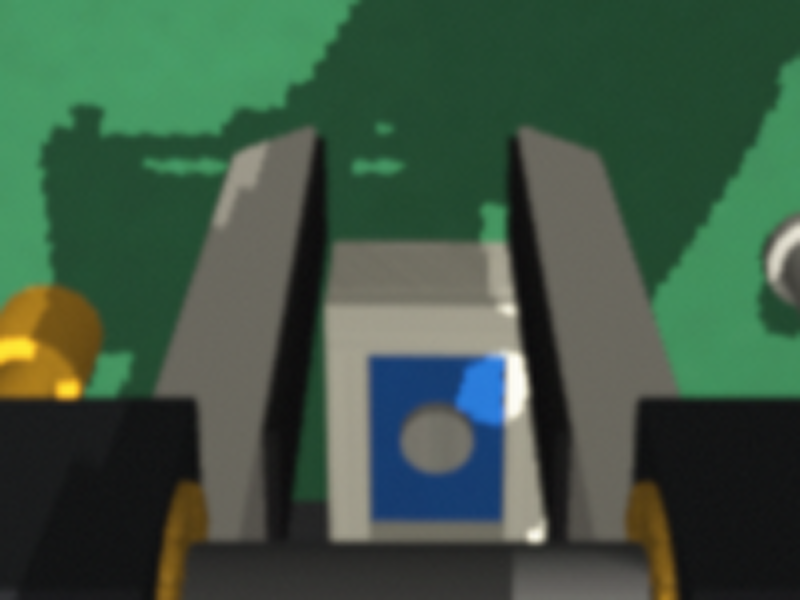

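The trailing edge is level with the fingers in the wrist view, so the insert is square. The hard stop at 13 N confirms contact with the bar.

```bash
python3 -c "
from cell import *
print(finish_job())"
```

```text
the job is handed in; nothing more can be done
None
```

I pushed the insert over onto its back, pocket up, then slid it square against the stop bar (it stopped hard at about 13 N); the other things were left alone and the job is handed in, but no verdict came back.

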